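# Find the index notch of a decorating wheel by feel and lock it

### The job

The decorating wheel must be locked at its index position before the bowl on it is carved. Turn the black bar knob slowly clockwise (seen from above) until you feel the hidden notch catch, without running the knob on to its end stop; let go of it there, then press the lock plunger gently all the way down and leave it down. If the plunger stops hard less than half way down the wheel is not in its notch: do not force it, and leave the other things on the table where they are.

Things in the scene. Friction and masses are not known exactly. Their poses are not given: they have to be found in the camera images.
- indexer: Grey steel index box, 125 x 200 x 55 mm high, with the decorating wheel (190 mm, a bowl on it) beside it. Origin on the table under the knob's axis; z up; the plunger lies 85 mm along its -y, the wheel's centre 190 mm along +y. In one hidden notch, drawn anew each time at a knob turn between 0.3 and 1.25 rad with no outward sign, the wheel can be locked.
- knob_grip (a point): Grip point of the knob, on its upright axis: a black bar 49 mm long (own x), 14 mm thick (y), on a 52 mm disc on the grey box. This point is 7 mm below the bar's top edge, 92 mm above the table; the bar's sides are free for 23 mm below it. z up; turns with the knob. Grip across the thickness with 60 N or more.
- knob (a joint): Turn of the knob, rad: 0 at the start, grows clockwise from above, end stop 1.7 (keep below 1.6). Friction about 0.06 N m. From 0.12 rad before its centre the notch pulls the knob on (torque falls about 0.3 N m, below zero); for 0.12 rad past the centre it holds back (about 0.3 N m the other way). Released within 0.06 rad of the centre, the knob settles there by itself.
- plunger_top (a point): Centre of the top face of the lock plunger, a black mushroom cap 30 mm across on a bright 14 mm stem, on the same box 85 mm from the knob's axis. The face is 94 mm above the table when up. z points up.
- plunger (a joint): How far the plunger is pressed down, m: 0 up, 0.012 fully down (end stop). Slides with about 3 N of friction and stays where it is left. With the wheel in its notch it goes all the way; otherwise it stops hard after 4 to 6 mm. Never press it with more than 30 N.

How it is judged (in metres and radians):
At the end, for the whole second after the job is handed in: The lock plunger is down by more than 9.5 of its 12 mm (possible only with the wheel in its notch) and the knob is still (value of joint plunger above 0.0095 m and velocity of joint knob between -0.05 and 0.05 rad/s); the robot touches nothing.
It fails at once if the knob is run on to its end stop (past 1.6 rad) (value of joint knob above 1.6 rad).
It fails at once if the plunger is forced (over 30 N) (contact force between the fingers and plunger above 30 N).
It fails at once if a bystander is moved by more than 30 mm (distance of any of brush, glazejar, watercup, testbowl, rib, spool, scraper from where it was at the start of the episode above 0.03 m).
It also fails if it takes over 69 s, if anything falls off the work surface, if the arm or the gripper's body presses on something with over 40 N, if the wrist force passes 120 N, or if a joint passes its speed limit or range.

### The arm

A 6-joint arm with a two-finger parallel gripper is mounted at the origin on the work surface. World frame = base frame: x ahead of the robot, y to its left, z up, the work surface at z = 0. Lengths are in mm, angles in rad, forces in N, time in s.
With the tool pointing down it reaches from about 350 to 775 mm from the base axis. Payload 7.3 kg.
Tool frame: the origin (TCP) lies at the very end of the fingers, on their centre line; the grasp point (between the pads) lies grip_point_offset behind it (grip_point_offset is the distance from the TCP to the grasp point, in mm); x points along the fingers, z is the direction in which the jaws open and shut, and the axes are right-handed (so a half turn about x gives the same grasp; the last joint's range is limited). The gripper opens to 92 mm and grips with 3 to 60 N. Pads are 19 mm wide; open, the fingers measure 130 mm over their backs; the gripper's body (75 mm by 190 mm) begins 47 mm behind the grasp point.
Start: joints at [1.032, 0.342, 1.524, -0, 1.275, -0.146], TCP at [200.945, 485.042, 226.741] pointing down, gripper open.
Joint ranges: [-2.53, 2.53], [-0.77, 2.02], [0.04, 2.7], [-1, 4.14], [0.28, 2.66], [-3.11, 3.11]. Speed limits (rad/s): [2.57, 2.57, 3.14, 3.14, 3.14, 3.14].

### API

Orientations are given as [roll, pitch, yaw] about the fixed x, y, z axes, in that order (R = Rz(yaw) Ry(pitch) Rx(roll)).
In Python, from plant import * gives the robot as it stands.
- The arm moves only by the tool send_rows, never from a script. Its argument "series" is text: rows parted by semicolons, each of 5 numbers parted by spaces: the gripper's target within -1 to 1 (fully open at 1, half-way at 0, shut at -1), then the shift along the tool's x, y, z in units of 30 mm (1.0 is 30 mm), then the turn about the tool's x in units of 5 degrees (1.0 is 5 degrees). A call has 1 to 8 rows; each row is the pose to reach, as a shift and turn from the pose commanded when the call began, along the tool's axes at that moment; what a row does not reach only later rows make up. A row lasts 1/8 s, in which the tool goes at most 62.5 mm and 10.7 degrees, less where a joint would pass 70% of its speed; a pose out of reach is approached as far as the arm can. A call with a gripper value outside its range is refused whole. The fingers move at their own pace and stop on an object; the grip force is fixed at half the most. Time passes only in rows, so rows that repeat a pose let the fingers close. It gives the time, the measured TCP pose, the force and the opening at its end, in the units of the state.
- get_obs(): the state, without advancing time (a new reading comes with each control period).
- capture(name): name is "scene" or "top" or "wrist"; returns a dict with "pixels" (384x512x3 uint8, red, green, blue), "mtx" (3x3 intrinsics, pixels), "k1" (the pictures are not rectified: a ray, as slopes to the right and down, at radius r is drawn at 1 + k1 r^2 times it, then the intrinsics apply), "R" (3x3) and "t" (3): a world point X has camera coordinates R X + t. Camera axes: x right, y down, z forward; pixel columns grow to the right and rows downward; lengths in mm; the calibration is good to about 2 mm. A picture is of the moment at which its call begins. There is no depth.
- close_job(): hands the job in, once; it reports no verdict.
Trained networks look in a picture, given as the dict that the camera call returned (one of the last four; its "shot" number tells which), for a name from the list of things; names that differ only in an ending like _2 or _b are one class to them, and where a whole thing is asked for, a point or a joint stands for the part that bears it (a point fixed in the world has none). Each returns a list of dicts, best first, with "score" (0 to 1); they miss things now and then, are a little off and sometimes report something else, mostly with a low value. They report only what shows in the picture. A call takes as long as a camera call.
- cut_out(picture, thing): "pixels" (384x512 bool, what is visible of it).
- place_of(picture, thing): "point" ([x, y, z] in mm, in world coordinates, good to about 4 mm: a listed point, or the origin of a listed thing).
The state is a dict: "time": time; "joint_positions": joint angles; "dq": joint speeds; "tau": joint torques, N m; "tool_pos": TCP position; "tcp_rot": TCP orientation; "contact_force": force on the tool from outside, world axes, zero at the start; "moment": the same for the moment, N m; "grip_width": finger opening in mm.
Only numpy, scipy, OpenCV 4.12 (cv2) and the standard library are available. Lean on these libraries where they do the work, as an engineer would, in place of code of your own. Each camera call takes 0.05 s, during which the arm holds its last target.

## Working session

There is one attempt and no reset: what is moved stays moved. The work goes in short steps, Python scripts to look and compute and a tool call to move; the robot and the scene stay as the last step left them, time stands still between calls to the robot, and variables do not carry over. Pictures are saved under pics/ and viewed, and the job is handed in when it is done.

Besides the shell and the picture viewer there is one more tool, called after ">>>" by a JSON object that holds its "op" and its "data", one argument or row to a line. send_rows: Moves the arm, as the interface text tells. Its arguments: {"type":"object","properties":{"series":{"type":"string"}},"required":["series"]}

```bash
ls; mkdir -p pics; python3 - <<'E'
from plant import *
import cv2,numpy as np
o=get_obs();print({k:np.round(v,3) for k,v in o.items()}); 
try: print(grip_point_offset)
except Exception as e: print(e)
for n in ["scene","top"]:
    c=capture(n);cv2.imwrite(f"pics/{n}0.png",c["pixels"][:,:,::-1])
    for t in ["knob_grip","plunger_top","indexer"]:
        r=place_of(c,t);print(n,t,[(np.round(x["point"],1),round(x["score"],2)) for x in r[:2]])
E
```

```text
pics
{'time': np.float64(0.0), 'joint_positions': array([ 1.032,  0.343,  1.525, -0.   ,  1.275, -0.146]), 'dq': array([ 0.001, -0.   , -0.001,  0.001,  0.001, -0.   ]), 'tau': array([  0.   , -43.125, -24.422,   0.072,   0.056,  -0.   ]), 'tool_pos': array([200.731, 484.672, 226.059]), 'tcp_rot': array([ 3.01 ,  1.569, -2.095]), 'contact_force': array([0.241, 0.093, 0.005]), 'moment': array([-0.011, -0.016,  0.024]), 'grip_width': np.float64(91.433)}
18.8
scene knob_grip [(array([535.1,  69.8,  89.8]), 0.79)]
scene plunger_top [(array([505.7, -19.2,  95.8]), 0.73)]
scene indexer [(array([ 5.376e+02,  6.530e+01, -1.000e-01]), 0.64)]
top knob_grip [(array([537. ,  66.9,  89.6]), 0.75)]
top plunger_top [(array([507.4, -14.1,  97.3]), 0.65)]
top indexer [(array([535.9,  69.4,  -2.1]), 0.84)]
```

View pics/scene0.png

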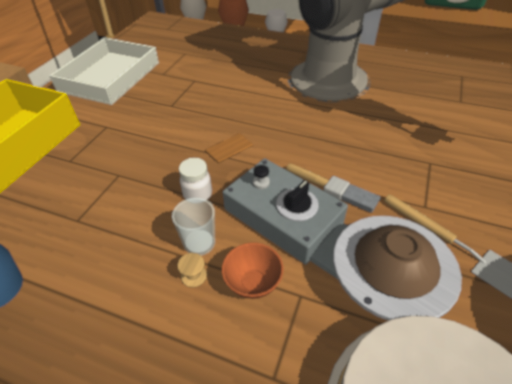

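View pics/top0.png

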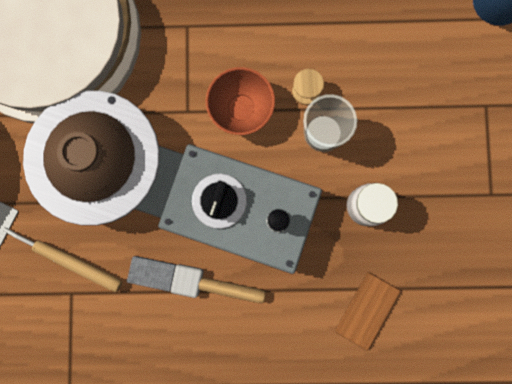

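```bash
cat > h.py <<'E'
from plant import *
import cv2,numpy as np
def proj(c,X):
    p=c["R"]@np.asarray(X,float)+c["t"];s=p[:2]/p[2];s=s*(1+c["k1"]*(s@s));return (c["mtx"]@np.r_[s,1])[:2]
def back(c,uv,z):
    K=c["mtx"];s0=np.linalg.solve(K,np.r_[uv,1])[:2];s=s0.copy()
    for _ in range(20): s=s0/(1+c["k1"]*(s@s))
    d=np.asarray(c["R"]).T@np.r_[s,1];o=-np.asarray(c["R"]).T@c["t"];return o+d*(z-o[2])/d[2]
def crop(c,u,v,w,h,k,fn): cv2.imwrite(fn,cv2.resize(c["pixels"][v:v+h,u:u+w,::-1],None,fx=k,fy=k,interpolation=cv2.INTER_CUBIC))
E
python3 - <<'E'
from h import *
c=capture("top");crop(c,150,140,190,140,4,"pics/t1.png")
s=capture("scene");crop(s,215,150,140,110,5,"pics/s1.png")
for uv in [(217,200),(279,219)]: print(back(c,uv,95),-c["R"].T@c["t"])
for n,q in (("t",c),("s",s)):
  for t in ["knob_grip","plunger_top"]:
    m=cut_out(q,t)
    if m: 
        p=m[0]["pixels"];v,u=np.nonzero(p);print(n,t,len(u),u.mean(),v.mean(),u.min(),u.max(),v.min(),v.max(),m[0]["score"])
E
```

```text
[533.24848425  66.11933951  95.        ] [489.77867822   4.10217025 737.73911424]
[507.31704407 -14.23369087  95.        ] [489.77867822   4.10217025 737.73911424]
t knob_grip 1089 217.96143250688706 200.36914600550963 200 236 181 219 0.74
t plunger_top 406 277.4310344827586 220.51231527093597 267 288 209 232 0.86
s knob_grip 629 297.5898251192369 198.4785373608903 283 310 181 212 0.92
s plunger_top 208 260.8701923076923 172.10096153846155 253 269 165 181 0.49
```

View pics/t1.png

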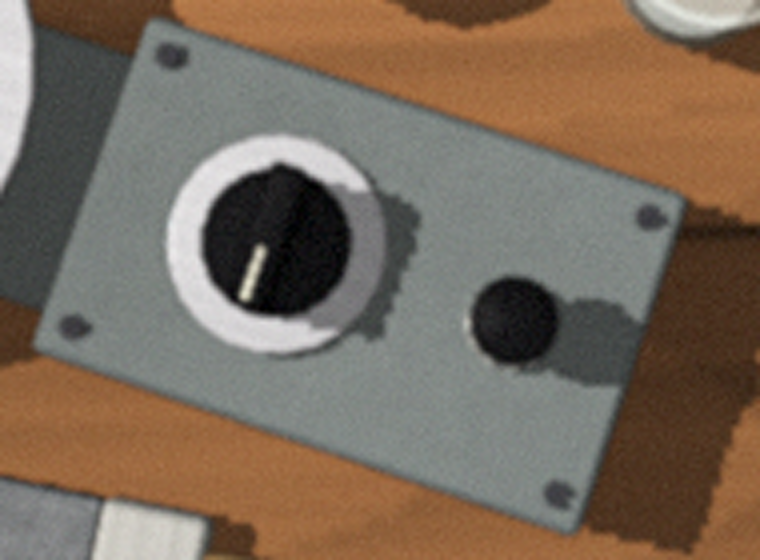

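View pics/s1.png

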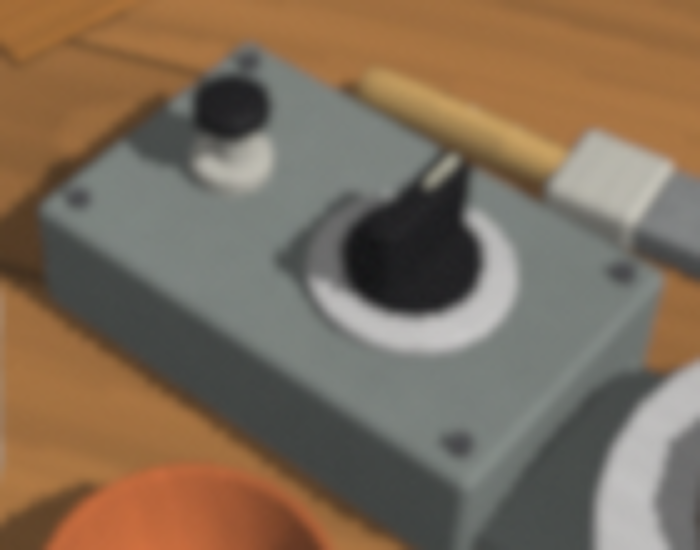

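```bash
python3 - <<'E'
from h import *
c=capture("top");s=capture("scene")
f=lambda u,v,z:back(c,(150+(u+.5)/4-.5,140+(v+.5)/4-.5),z)
g=lambda u,v,z:back(s,(215+(u+.5)/5-.5,150+(v+.5)/5-.5),z)
print("ring",f(277,243,56),g(413,268,56))
print("line",f(265,245,99),f(245,300,99),g(427,188,99),g(457,155,99))
P=[f(*p,55)[:2] for p in [(150,17),(688,195),(575,533),(33,347)]]
print("corners",P,[np.linalg.norm(P[i]-P[i-1]) for i in range(4)]);cen=np.mean(P,0);
e=(P[0]+P[3]-P[1]-P[2])/2;print("yaw from y",np.arctan2(-e[0],e[1]));e=(P[0]+P[1]-P[2]-P[3])/2;print("yaw from x",np.arctan2(e[1],e[0]),cen)
print("plunger",f(515,320,94),g(232,106,94))
o=get_obs()
print(o["joint_positions"])
from scipy.spatial.transform import Rotation as Ro
R=Ro.from_euler("xyz",o["tcp_rot"]).as_matrix();print(R.round(3))
E
```

```text
ring [535.32639575  67.28920117  56.        ] [533.55585416  65.77939188  56.        ]
line [531.86433898  67.20119177  99.        ] [514.15550721  73.79526805  99.        ] [533.86327321  68.15113755  99.        ] [514.81053189  73.40276603  99.        ]
corners [array([615.3823727 , 111.32893157]), array([549.83561883, -75.07437068]), array([434.79121769, -33.61270288]), array([500.71835555, 151.99670797])] [np.float64(121.66225736249417), np.float64(197.59192298781736), np.float64(122.28771046517186), np.float64(196.97015231499066)]
yaw from y -0.33971154539074366
yaw from x -0.34337416916702695 [525.18189119  38.6596415 ]
plunger [506.54586629 -13.43607812  94.        ] [513.72094792 -11.45571775  94.        ]
[ 1.03202161e+00  3.41960693e-01  1.52407814e+00 -2.63155280e-05
  1.27537381e+00 -1.46020122e-01]
[[ 0.    -0.924  0.383]
 [ 0.     0.383  0.924]
 [-1.    -0.     0.   ]]
```

```bash
cat >> h.py <<'E'
from scipy.spatial.transform import Rotation as Ro
def need(tgt,yawz=None):
    o=get_obs();R=Ro.from_euler("xyz",o["tcp_rot"]).as_matrix();d=R.T@(np.asarray(tgt)-o["tool_pos"])/30
    a=np.degrees(np.arctan2(R[1,2],R[0,2]));print("tcp",o["tool_pos"].round(1),"jaw angle",a.round(2),"units",d.round(3),"F",np.round(o["contact_force"],1),"M",np.round(o["moment"],3),"w",round(float(o["grip_width"]),1),"t",o["time"])
    print("tilt",R[:,0].round(4)); 
    if yawz is not None: print("turn units",(a-yawz)/5)
E
python3 -c "
from h import *
need([534.5,67,227],70.4)"
```

```text
tcp [201.  485.1 226.8] jaw angle 67.5 units [-8.0000e-03 -1.5605e+01 -8.6190e+00] F [ 0.2  0.5 -0.4] M [-0.067 -0.02   0.018] w 92.0 t 0.8
tilt [ 1.e-04  1.e-04 -1.e+00]
turn units -0.5805483325699867
```

>>> {"op": "send_rows", "data": {
  "series": "0 0 -15.6 -8.62 -0.58;0 0 -15.6 -8.62 -0.58;0 0 -15.6 -8.62 -0.58;0 0 -15.6 -8.62 -0.58;0 0 -15.6 -8.62 -0.58;0 0 -15.6 -8.62 -0.58;0 0 -15.6 -8.62 -0.58;0 0 -15.6 -8.62 -0.58"
}}

```text
time: 1.8
tool_pos: [513.8, 92.3, 226.9]
tcp_rot: [-0.74, 1.57, 0.488]
contact_force: [1.0, 0.8, 0.3]
grip_width: 46.1
```

>>> {"op": "send_rows", "data": {
  "series": "0 0 0 0 0"
}}

```text
time: 1.92
tool_pos: [514.8, 90.6, 226.3]
tcp_rot: [-2.136, 1.57, -0.913]
contact_force: [-0.2, 0.1, -0.1]
grip_width: 45.8
```

```bash
python3 - <<'E'
from h import *
need([534.5,67,150],70.4)
c=capture("wrist");cv2.imwrite("pics/w0.png",c["pixels"][:,:,::-1])
for t in ["knob_grip","plunger_top","indexer"]:
    r=place_of(c,t);print(t,[(np.round(x["point"],1),round(x["score"],2)) for x in r[:2]])
E
```

```text
tcp [514.8  90.6 226.3] jaw angle 70.08 units [ 2.543 -0.884 -0.516] F [-0.2  0.1 -0.1] M [-0.017  0.    -0.021] w 45.8 t 1.925
tilt [ 5.e-04 -7.e-04 -1.e+00]
turn units -0.064013548207231
knob_grip [(array([536.6,  67.2,  89.7]), 0.64)]
plunger_top [(array([509.2, -12.3,  90.2]), 0.97)]
indexer [(array([532.5,  67.1,  -0.8]), 0.56)]
```

View pics/w0.png

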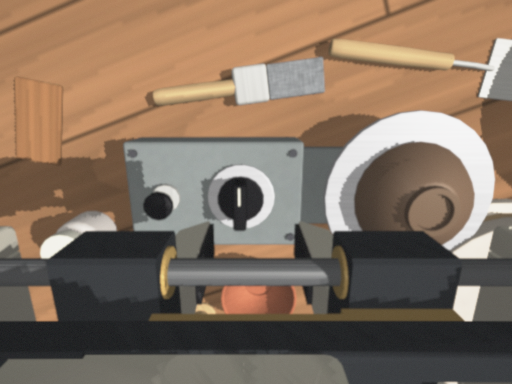

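>>> {"op": "send_rows", "data": {
  "series": "0 0 -0.9 -0.52 -0.06;0 0 -0.9 -0.52 -0.06;0 2.9 -0.9 -0.52 -0.06;0 2.9 -0.9 -0.52 -0.06"
}}

```text
time: 2.62
tool_pos: [530.2, 72.0, 137.1]
tcp_rot: [1.799, 1.566, 3.035]
contact_force: [0.6, 0.7, 0.2]
grip_width: 45.9
```

```bash
python3 - <<'E'
from h import *
need([535,67,74],70.4)
c=capture("wrist");cv2.imwrite("pics/w1.png",c["pixels"][:,:,::-1])
c=capture("scene");crop(c,175,90,220,170,3.5,"pics/s2.png")
E
```

```text
tcp [530.2  72.  137.1] jaw angle 70.79 units [ 2.104 -0.215 -0.102] F [0.6 0.7 0.2] M [ 0.05  -0.012  0.039] w 45.9 t 2.625
tilt [-4.6e-03  5.0e-04 -1.0e+00]
turn units 0.07785521573401014
```

View pics/w1.png

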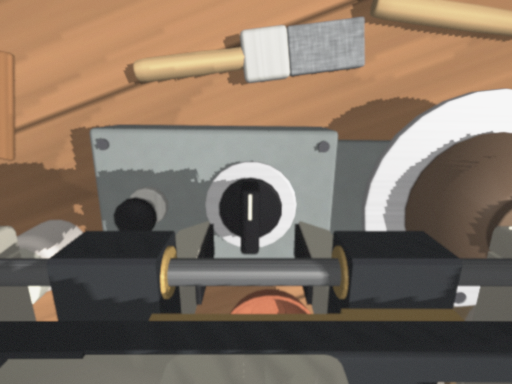

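View pics/s2.png

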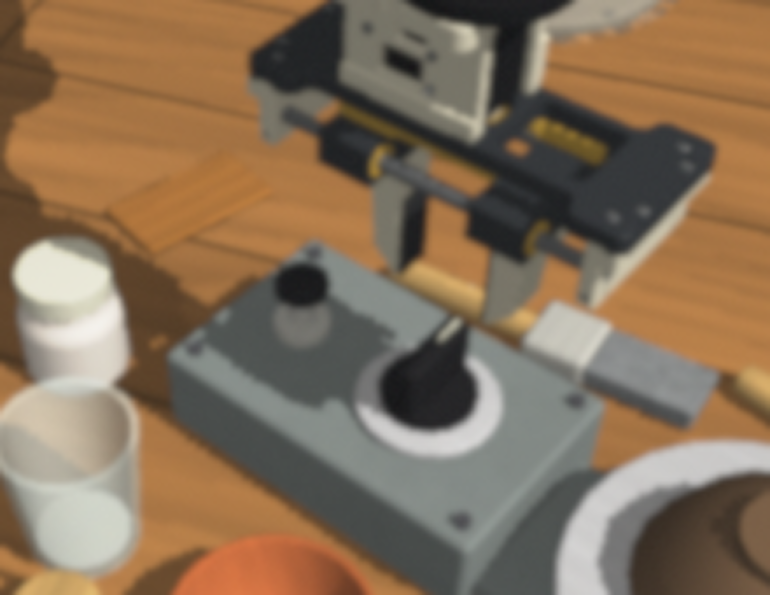

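>>> {"op": "send_rows", "data": {
  "series": "0 0.5 -0.21 -0.1 0.08;0 1.2 -0.21 -0.1 0.08;0 1.8 -0.21 -0.1 0.08;0 2.1 -0.21 -0.1 0.08;0 2.1 -0.21 -0.1 0.08;0 2.1 -0.21 -0.1 0.08"
}}

```text
time: 3.48
tool_pos: [538.5, 65.5, 77.6]
tcp_rot: [-1.206, 1.569, 0.021]
contact_force: [0.1, 0.1, 0.1]
grip_width: 45.8
```

```bash
python3 - <<'E'
from h import *
need([535,67,74],70.4)
c=capture("scene");crop(c,195,90,180,150,4,"pics/s3.png")
E
```

```text
tcp [538.5  65.5  77.6] jaw angle 70.3 units [0.119 0.127 0.007] F [0.1 0.1 0.1] M [ 0.034 -0.028  0.   ] w 45.8 t 3.475
tilt [ 0.0017  0.     -1.    ]
turn units -0.020577156481226665
```

View pics/s3.png

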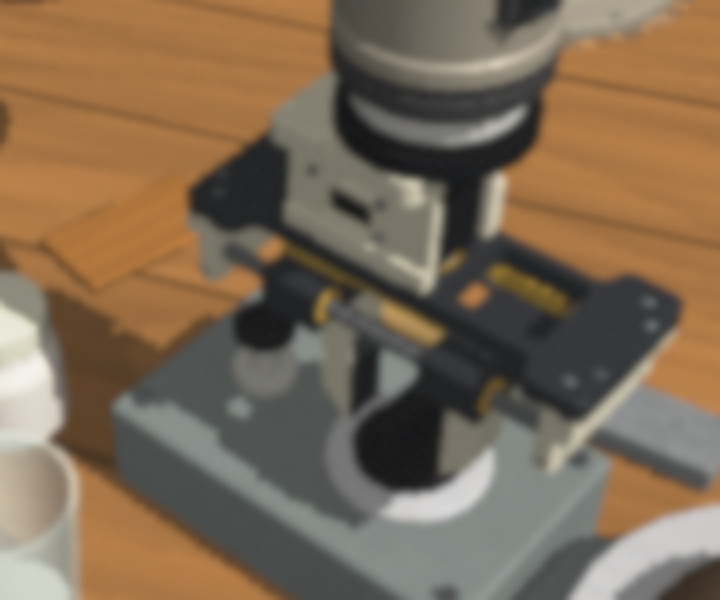

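>>> {"op": "send_rows", "data": {
  "series": "0 0.1 0.12 0 0;0 0.1 0.12 0 0;0 0.1 0.12 0 0"
}}

```text
time: 3.9
tool_pos: [534.5, 66.7, 73.8]
tcp_rot: [-0.749, 1.571, 0.478]
contact_force: [1.0, 0.1, 1.0]
grip_width: 46.5
```

```bash
python3 - <<'E'
from h import *
need([535,67,74],70.4)
c=capture("wrist");cv2.imwrite("pics/w2.png",c["pixels"][:,:,::-1])
E
```

```text
tcp [534.5  66.7  73.8] jaw angle 70.3 units [-0.007 -0.014  0.014] F [1.  0.1 1. ] M [-0.011  0.034  0.031] w 46.5 t 3.9
tilt [ 2.e-04  1.e-04 -1.e+00]
turn units -0.020046769025725553
```

View pics/w2.png

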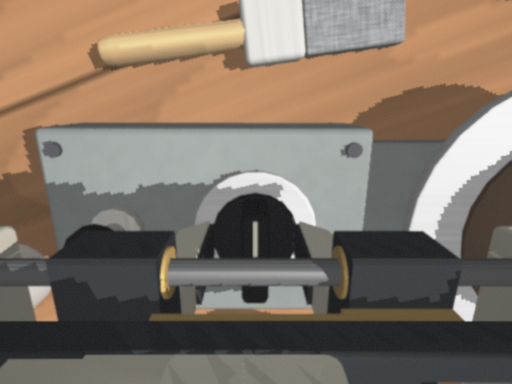

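The wrist view shows the bar (x≈255) centred between the fingers (≈195–315), with the white line still visible. I'll close on it now.

>>> {"op": "send_rows", "data": {
  "series": "-1 0 0 0 0;-1 0 0 0 0;-1 0 0 0 0;-1 0 0 0 0;-1 0 0 0 0;-1 0 0 0 0"
}}

```text
time: 4.7
tool_pos: [534.6, 67.1, 73.7]
tcp_rot: [-0.282, 1.57, 0.945]
contact_force: [1.4, 5.0, -1.0]
grip_width: 13.9
```

```bash
python3 - <<'E'
from h import *
need([535,67,74],70.4)
c=capture("wrist");cv2.imwrite("pics/w3.png",c["pixels"][:,:,::-1])
for _ in range(4): print(np.round(get_obs()["moment"],3))
E
```

```text
tcp [534.6  67.1  73.7] jaw angle 70.29 units [-0.009 -0.013  0.001] F [ 1.4  5.  -1. ] M [ 0.73  -0.209 -0.057] w 13.9 t 4.7
tilt [ 5.e-04  7.e-04 -1.e+00]
turn units -0.021880977733212605
[ 0.81  -0.265 -0.076]
[ 0.81  -0.265 -0.076]
[ 0.81  -0.265 -0.076]
[ 0.81  -0.265 -0.076]
```

View pics/w3.png

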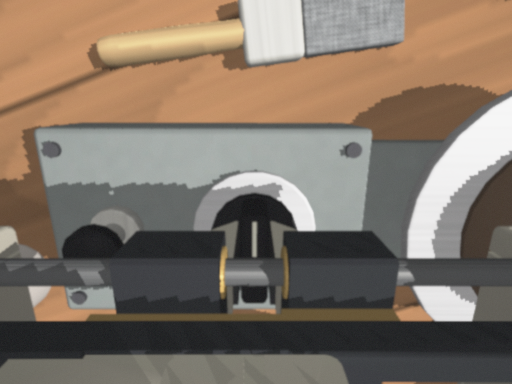

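>>> {"op": "send_rows", "data": {
  "series": "-1 0 0 0 0.3;-1 0 0 0 0.6;-1 0 0 0 0.9;-1 0 0 0 1.2;-1 0 0 0 1.5;-1 0 0 0 1.8;-1 0 0 0 1.8"
}}

```text
time: 5.62
tool_pos: [534.7, 67.3, 73.7]
tcp_rot: [-0.155, 1.57, 0.914]
contact_force: [1.8, 6.2, -1.0]
grip_width: 14.0
```

```bash
cat >> h.py <<'E'
def mom():
    o=get_obs();R=Ro.from_euler("xyz",o["tcp_rot"]).as_matrix();a=np.degrees(np.arctan2(R[1,2],R[0,2]))
    print("turn",round(np.radians(70.3-a),3),"M",np.round(o["moment"],3),"F",np.round(o["contact_force"],1),"tau6",np.round(o["tau"][5],3),"w",round(float(o["grip_width"]),2),"t",round(float(o["time"]),2),"tcp",o["tool_pos"].round(1))
E
python3 -c "
from h import *
mom()"
```

```text
turn 0.158 M [ 1.017 -0.346 -0.057] F [ 1.8  6.2 -1. ] tau6 0.091 w 14.04 t 5.62 tcp [534.7  67.3  73.7]
```

>>> {"op": "send_rows", "data": {
  "series": "-1 0 0 0 0.25;-1 0 0 0 0.5;-1 0 0 0 0.5"
}}

```text
time: 6.0
tool_pos: [534.8, 67.3, 73.8]
tcp_rot: [-0.139, 1.57, 0.886]
contact_force: [1.3, 5.8, -0.9]
grip_width: 14.1
```

```bash
python3 -c "
from h import *
mom()"
```

```text
turn 0.201 M [ 1.088 -0.319 -0.013] F [ 1.3  5.8 -0.9] tau6 0.081 w 14.11 t 6.0 tcp [534.8  67.3  73.8]
```

>>> {"op": "send_rows", "data": {
  "series": "-1 0 0 0 0.25;-1 0 0 0 0.5;-1 0 0 0 0.5"
}}

```text
time: 6.38
tool_pos: [534.8, 67.3, 73.8]
tcp_rot: [-0.097, 1.569, 0.885]
contact_force: [2.2, 6.4, -1.3]
grip_width: 13.8
```

```bash
python3 -c "
from h import *
mom()"
```

```text
turn 0.245 M [ 1.07  -0.323 -0.017] F [ 2.2  6.4 -1.3] tau6 0.089 w 13.78 t 6.38 tcp [534.8  67.3  73.8]
```

>>> {"op": "send_rows", "data": {
  "series": "-1 0 0 0 0.25;-1 0 0 0 0.5;-1 0 0 0 0.5"
}}

```text
time: 6.75
tool_pos: [534.8, 67.4, 73.8]
tcp_rot: [-0.079, 1.569, 0.859]
contact_force: [1.8, 6.6, -1.1]
grip_width: 13.8
```

```bash
python3 -c "
from h import *
mom()"
```

```text
turn 0.289 M [ 1.184 -0.387  0.009] F [ 1.8  6.6 -1.1] tau6 0.082 w 13.77 t 6.75 tcp [534.8  67.4  73.8]
```

>>> {"op": "send_rows", "data": {
  "series": "-1 0 0 0 0.25;-1 0 0 0 0.5;-1 0 0 0 0.5"
}}

```text
time: 7.12
tool_pos: [534.8, 67.4, 73.7]
tcp_rot: [-0.011, 1.569, 0.883]
contact_force: [2.0, 7.4, -1.2]
grip_width: 14.0
```

```bash
python3 -c "
from h import *
mom()"
```

```text
turn 0.332 M [ 1.169 -0.401  0.005] F [ 2.   7.4 -1.2] tau6 0.089 w 13.95 t 7.12 tcp [534.8  67.4  73.7]
```

>>> {"op": "send_rows", "data": {
  "series": "-1 0 0 0 0.25;-1 0 0 0 0.5;-1 0 0 0 0.5"
}}

```text
time: 7.5
tool_pos: [534.9, 67.5, 73.8]
tcp_rot: [0.014, 1.569, 0.865]
contact_force: [2.6, 6.1, -1.9]
grip_width: 13.7
```

```bash
python3 -c "
from h import *
mom()"
```

```text
turn 0.376 M [ 1.16  -0.399 -0.07 ] F [ 2.6  6.1 -1.9] tau6 0.083 w 13.66 t 7.5 tcp [534.9  67.5  73.8]
```

>>> {"op": "send_rows", "data": {
  "series": "-1 0 0 0 0.25;-1 0 0 0 0.5;-1 0 0 0 0.5"
}}

```text
time: 7.88
tool_pos: [534.9, 67.5, 73.8]
tcp_rot: [0.037, 1.569, 0.844]
contact_force: [2.3, 6.6, -2.5]
grip_width: 14.0
```

```bash
python3 -c "
from h import *
mom()"
```

```text
turn 0.42 M [ 1.229 -0.466 -0.014] F [ 2.3  6.6 -2.5] tau6 0.088 w 14.0 t 7.88 tcp [534.9  67.5  73.8]
```

>>> {"op": "send_rows", "data": {
  "series": "-1 0 0 0 0.25;-1 0 0 0 0.5;-1 0 0 0 0.5"
}}

```text
time: 8.25
tool_pos: [534.9, 67.5, 73.7]
tcp_rot: [0.088, 1.569, 0.851]
contact_force: [1.9, 7.4, -2.3]
grip_width: 13.5
```

```bash
python3 -c "
from h import *
mom()"
```

```text
turn 0.463 M [ 1.246 -0.513 -0.022] F [ 1.9  7.4 -2.3] tau6 0.084 w 13.46 t 8.25 tcp [534.9  67.5  73.7]
```

>>> {"op": "send_rows", "data": {
  "series": "-1 0 0 0 0.25;-1 0 0 0 0.5;-1 0 0 0 0.5"
}}

```text
time: 8.62
tool_pos: [535.0, 67.6, 73.8]
tcp_rot: [0.107, 1.569, 0.827]
contact_force: [2.0, 7.4, -2.3]
grip_width: 13.9
```

```bash
python3 -c "
from h import *
mom()"
```

```text
turn 0.507 M [ 1.323 -0.53   0.007] F [ 2.   7.4 -2.3] tau6 0.085 w 13.9 t 8.62 tcp [535.   67.6  73.8]
```

>>> {"op": "send_rows", "data": {
  "series": "-1 0 0 0 0.25;-1 0 0 0 0.5;-1 0 0 0 0.5"
}}

```text
time: 9.0
tool_pos: [535.0, 67.6, 73.8]
tcp_rot: [0.133, 1.569, 0.809]
contact_force: [2.1, 6.9, -2.5]
grip_width: 14.3
```

```bash
python3 -c "
from h import *
mom()
c=capture('wrist');cv2.imwrite('pics/w4.png',c['pixels'][:,:,::-1])"
```

```text
turn 0.551 M [ 1.39  -0.537  0.015] F [ 2.1  6.9 -2.5] tau6 0.082 w 14.29 t 9.0 tcp [535.   67.6  73.8]
```

View pics/w4.png

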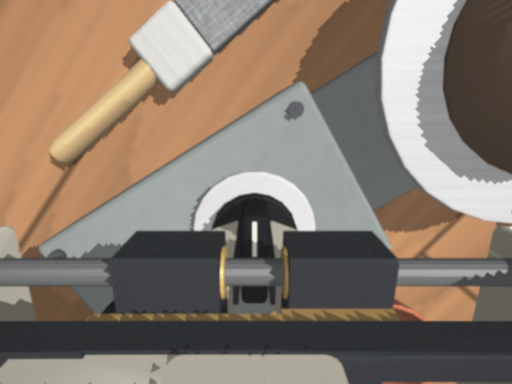

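The bar still stands vertical between the pads (x≈255) while the box appears rotated by about 30°, so the knob is turning with the gripper.

>>> {"op": "send_rows", "data": {
  "series": "-1 0 0 0 0.25;-1 0 0 0 0.5;-1 0 0 0 0.5"
}}

```text
time: 9.43
tool_pos: [535.0, 67.6, 73.7]
tcp_rot: [0.18, 1.569, 0.812]
contact_force: [2.6, 7.7, -2.1]
grip_width: 13.6
```

```bash
python3 -c "
from h import *
mom()"
```

```text
turn 0.594 M [ 1.339 -0.548  0.006] F [ 2.6  7.7 -2.1] tau6 0.089 w 13.63 t 9.43 tcp [535.   67.6  73.7]
```

>>> {"op": "send_rows", "data": {
  "series": "-1 0 0 0 0.25;-1 0 0 0 0.5;-1 0 0 0 0.5"
}}

```text
time: 9.8
tool_pos: [535.1, 67.7, 73.8]
tcp_rot: [0.187, 1.569, 0.776]
contact_force: [2.9, 7.5, -1.9]
grip_width: 13.6
```

```bash
python3 -c "
from h import *
mom()"
```

```text
turn 0.638 M [ 1.383 -0.62  -0.047] F [ 2.9  7.5 -1.9] tau6 0.084 w 13.56 t 9.8 tcp [535.1  67.7  73.8]
```

>>> {"op": "send_rows", "data": {
  "series": "-1 0 0 0 0.25;-1 0 0 0 0.5;-1 0 0 0 0.5"
}}

```text
time: 10.18
tool_pos: [535.1, 67.7, 73.8]
tcp_rot: [0.209, 1.568, 0.754]
contact_force: [3.1, 7.8, -2.8]
grip_width: 13.5
```

```bash
python3 -c "
from h import *
mom()"
```

```text
turn 0.682 M [ 1.387 -0.637 -0.045] F [ 3.1  7.8 -2.8] tau6 0.088 w 13.49 t 10.18 tcp [535.1  67.7  73.8]
```

>>> {"op": "send_rows", "data": {
  "series": "-1 0 0 0 0.25;-1 0 0 0 0.5;-1 0 0 0 0.5"
}}

```text
time: 10.55
tool_pos: [535.2, 67.7, 73.8]
tcp_rot: [0.235, 1.568, 0.737]
contact_force: [3.5, 8.8, -2.4]
grip_width: 13.9
```

```bash
python3 -c "
from h import *
mom()"
```

```text
turn 0.725 M [ 1.447 -0.597  0.027] F [ 3.5  8.8 -2.4] tau6 0.084 w 13.9 t 10.55 tcp [535.2  67.7  73.8]
```

>>> {"op": "send_rows", "data": {
  "series": "-1 0 0 0 0.25;-1 0 0 0 0.5;-1 0 0 0 0.5"
}}

```text
time: 10.92
tool_pos: [535.2, 67.7, 73.8]
tcp_rot: [0.273, 1.568, 0.731]
contact_force: [3.8, 8.5, -2.2]
grip_width: 13.8
```

```bash
python3 -c "
from h import *
mom()"
```

```text
turn 0.769 M [ 1.4   -0.724  0.022] F [ 3.8  8.5 -2.2] tau6 0.091 w 13.85 t 10.93 tcp [535.2  67.7  73.8]
```

>>> {"op": "send_rows", "data": {
  "series": "-1 0 0 0 0.25;-1 0 0 0 0.5;-1 0 0 0 0.5"
}}

```text
time: 11.3
tool_pos: [535.3, 67.8, 73.7]
tcp_rot: [0.309, 1.568, 0.724]
contact_force: [3.6, 7.4, -2.6]
grip_width: 13.6
```

```bash
python3 -c "
from h import *
mom()"
```

```text
turn 0.813 M [ 1.48  -0.662  0.03 ] F [ 3.6  7.4 -2.6] tau6 0.085 w 13.61 t 11.3 tcp [535.3  67.8  73.7]
```

>>> {"op": "send_rows", "data": {
  "series": "-1 0 0 0 0.25;-1 0 0 0 0.5;-1 0 0 0 0.5"
}}

```text
time: 11.68
tool_pos: [535.3, 67.8, 73.8]
tcp_rot: [0.325, 1.568, 0.696]
contact_force: [3.8, 8.3, -2.9]
grip_width: 14.0
```

```bash
python3 -c "
from h import *
mom()"
```

```text
turn 0.856 M [ 1.424 -0.743  0.017] F [ 3.8  8.3 -2.9] tau6 0.091 w 14.04 t 11.68 tcp [535.3  67.8  73.8]
```

>>> {"op": "send_rows", "data": {
  "series": "-1 0 0 0 0.25;-1 0 0 0 0.5;-1 0 0 0 0.5"
}}

```text
time: 12.05
tool_pos: [535.4, 67.8, 73.8]
tcp_rot: [0.327, 1.568, 0.654]
contact_force: [3.9, 8.7, -4.1]
grip_width: 13.7
```

```bash
python3 -c "
from h import *
mom()"
```

```text
turn 0.9 M [ 1.49  -0.675  0.025] F [ 3.9  8.7 -4.1] tau6 0.085 w 13.66 t 12.05 tcp [535.4  67.8  73.8]
```

>>> {"op": "send_rows", "data": {
  "series": "-1 0 0 0 0.25;-1 0 0 0 0.5;-1 0 0 0 0.5"
}}

```text
time: 12.42
tool_pos: [535.4, 67.8, 73.8]
tcp_rot: [0.369, 1.568, 0.653]
contact_force: [4.2, 8.3, -4.2]
grip_width: 13.7
```

```bash
python3 -c "
from h import *
mom()"
```

```text
turn 0.944 M [ 1.472 -0.807 -0.031] F [ 4.2  8.3 -4.2] tau6 0.089 w 13.73 t 12.43 tcp [535.4  67.8  73.8]
```

>>> {"op": "send_rows", "data": {
  "series": "-1 0 0 0 0.25;-1 0 0 0 0.5;-1 0 0 0 0.5"
}}

```text
time: 12.8
tool_pos: [535.5, 67.8, 73.8]
tcp_rot: [0.388, 1.568, 0.628]
contact_force: [3.3, 8.7, -2.8]
grip_width: 13.6
```

```bash
python3 -c "
from h import *
mom()"
```

```text
turn 0.987 M [ 1.536 -0.841 -0.01 ] F [ 3.3  8.7 -2.8] tau6 0.086 w 13.63 t 12.8 tcp [535.5  67.8  73.8]
```

>>> {"op": "send_rows", "data": {
  "series": "-1 0 0 0 0.25;-1 0 0 0 0.5;-1 0 0 0 0.5"
}}

```text
time: 13.18
tool_pos: [535.5, 67.8, 73.8]
tcp_rot: [0.438, 1.568, 0.634]
contact_force: [4.6, 8.1, -3.8]
grip_width: 13.7
```

```bash
python3 -c "
from h import *
mom()"
```

```text
turn 1.031 M [ 1.473 -0.878  0.018] F [ 4.6  8.1 -3.8] tau6 0.089 w 13.71 t 13.18 tcp [535.5  67.8  73.8]
```

>>> {"op": "send_rows", "data": {
  "series": "-1 0 0 0 0.25;-1 0 0 0 0.5;-1 0 0 0 0.5"
}}

```text
time: 13.55
tool_pos: [535.6, 67.9, 73.8]
tcp_rot: [0.461, 1.568, 0.614]
contact_force: [5.4, 7.6, -2.7]
grip_width: 13.8
```

```bash
python3 -c "
from h import *
mom()"
```

```text
turn 1.074 M [ 1.553 -0.876  0.012] F [ 5.4  7.6 -2.7] tau6 0.085 w 13.83 t 13.55 tcp [535.6  67.9  73.8]
```

>>> {"op": "send_rows", "data": {
  "series": "-1 0 0 0 0.25;-1 0 0 0 0.5;-1 0 0 0 0.5"
}}

```text
time: 13.92
tool_pos: [535.6, 67.8, 73.8]
tcp_rot: [0.494, 1.567, 0.603]
contact_force: [5.0, 9.6, -4.2]
grip_width: 13.8
```

```bash
python3 -c "
from h import *
mom()"
```

```text
turn 1.118 M [ 1.598 -0.873 -0.135] F [ 5.   9.6 -4.2] tau6 -0.013 w 13.81 t 13.93 tcp [535.6  67.8  73.8]
```

>>> {"op": "send_rows", "data": {
  "series": "-1 0 0 0 0.25;-1 0 0 0 0.5;-1 0 0 0 0.5"
}}

```text
time: 14.3
tool_pos: [535.7, 67.8, 73.8]
tcp_rot: [0.546, 1.567, 0.61]
contact_force: [4.9, 8.3, -5.1]
grip_width: 13.8
```

```bash
python3 -c "
from h import *
mom()
c=capture('wrist');cv2.imwrite('pics/w5.png',c['pixels'][:,:,::-1])"
```

```text
turn 1.162 M [ 1.488 -0.976 -0.226] F [ 4.9  8.3 -5.1] tau6 -0.199 w 13.82 t 14.3 tcp [535.7  67.8  73.8]
```

View pics/w5.png

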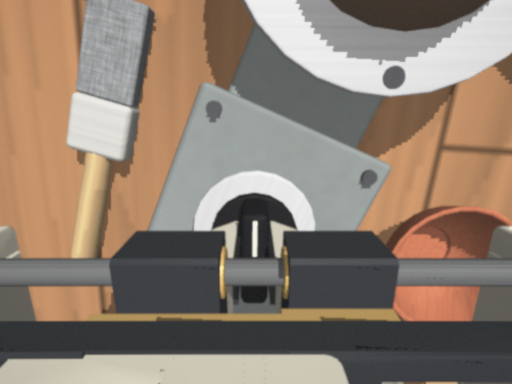

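>>> {"op": "send_rows", "data": {
  "series": "-1 0 0 0 0.15;-1 0 0 0 0.3;-1 0 0 0 0.3"
}}

```text
time: 14.72
tool_pos: [535.7, 67.8, 73.8]
tcp_rot: [0.567, 1.567, 0.606]
contact_force: [4.2, 8.4, -4.7]
grip_width: 14.2
```

```bash
python3 -c "
from h import *
mom()"
```

```text
turn 1.189 M [ 1.553 -0.992 -0.237] F [ 4.2  8.4 -4.7] tau6 -0.187 w 14.22 t 14.72 tcp [535.7  67.8  73.8]
```

>>> {"op": "send_rows", "data": {
  "series": "-1 0 0 0 0.15;-1 0 0 0 0.3;-1 0 0 0 0.3"
}}

```text
time: 15.1
tool_pos: [535.7, 67.8, 73.8]
tcp_rot: [0.571, 1.567, 0.583]
contact_force: [5.8, 8.2, -4.8]
grip_width: 13.9
```

```bash
python3 -c "
from h import *
mom()"
```

```text
turn 1.214 M [ 1.62  -1.03  -0.179] F [ 5.8  8.2 -4.8] tau6 -0.087 w 13.87 t 15.1 tcp [535.7  67.8  73.8]
```

>>> {"op": "send_rows", "data": {
  "series": "-1 0 0 0 0.12;-1 0 0 0 0.24;-1 0 0 0 0.24"
}}

```text
time: 15.48
tool_pos: [535.7, 67.8, 73.8]
tcp_rot: [0.556, 1.567, 0.548]
contact_force: [5.6, 8.2, -3.9]
grip_width: 13.8
```

```bash
python3 -c "
from h import *
mom()"
```

```text
turn 1.235 M [ 1.563 -0.957  0.098] F [ 5.6  8.2 -3.9] tau6 0.114 w 13.83 t 15.47 tcp [535.7  67.8  73.8]
```

>>> {"op": "send_rows", "data": {
  "series": "0 0 0 0 0;0 0 0 0 0;0 0 0 0 0;0 0 0 0 0;0 -1 0 0 0;0 -2 0 0 0;0 -2.5 0 0 0;0 -2.5 0 0 0"
}}

```text
time: 16.48
tool_pos: [534.9, 66.6, 149.4]
tcp_rot: [0.029, 1.569, 0.021]
contact_force: [0.0, -0.0, 0.1]
grip_width: 46.3
```

```bash
python3 - <<'E'
from h import *
need([507,-13.3,130])
c=capture("wrist");cv2.imwrite("pics/w6.png",c["pixels"][:,:,::-1])
for t in ["knob_grip","plunger_top"]:
    r=place_of(c,t);print(t,[(np.round(x["point"],1),round(x["score"],2)) for x in r[:2]])
E
```

```text
tcp [534.9  66.6 149.4] jaw angle -0.41 units [ 0.644 -2.671 -0.912] F [ 0.  -0.   0.1] M [-0.131  0.058 -0.004] w 46.3 t 16.475
tilt [ 0.0019  0.     -1.    ]
knob_grip [(array([535.8,  65.6,  89.9]), 0.83)]
plunger_top [(array([508.1, -15.3,  94. ]), 0.81)]
```

View pics/w6.png

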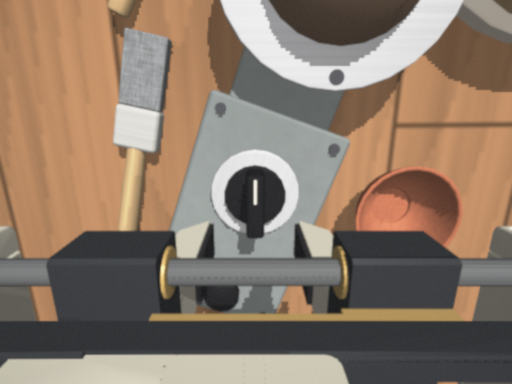

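>>> {"op": "send_rows", "data": {
  "series": "-1 0 -1.3 -0.45 0;-1 0 -2.67 -0.91 0;-1 0 -2.67 -0.91 0;-1 0.5 -2.67 -0.91 0;-1 0.9 -2.67 -0.91 0;-1 0.9 -2.67 -0.91 0;-1 0.9 -2.67 -0.91 0;-1 0.9 -2.67 -0.91 0"
}}

```text
time: 17.62
tool_pos: [506.9, -13.0, 122.0]
tcp_rot: [-0.05, 1.57, -0.057]
contact_force: [0.6, 0.4, -0.2]
grip_width: -0.0
```

```bash
python3 - <<'E'
from h import *
need([507,-13.3,94])
c=capture("wrist");cv2.imwrite("pics/w7.png",c["pixels"][:,:,::-1])
c=capture("top");crop(c,180,120,180,140,4,"pics/t7.png")
c=capture("scene");crop(c,195,90,180,150,4,"pics/s7.png")
E
```

```text
tcp [506.9 -13.  122. ] jaw angle -0.38 units [ 0.934 -0.009  0.003] F [ 0.6  0.4 -0.2] M [-0.111  0.078  0.   ] w -0.0 t 17.625
tilt [ 7.e-04 -0.e+00 -1.e+00]
```

View pics/w7.png

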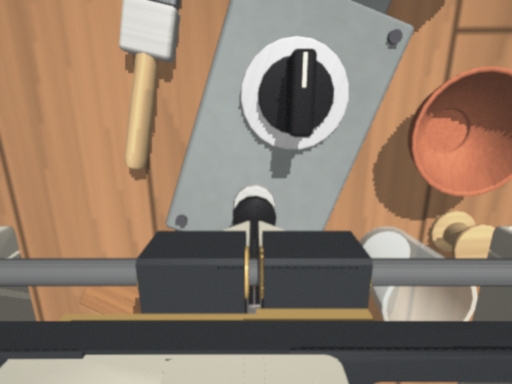

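View pics/s7.png

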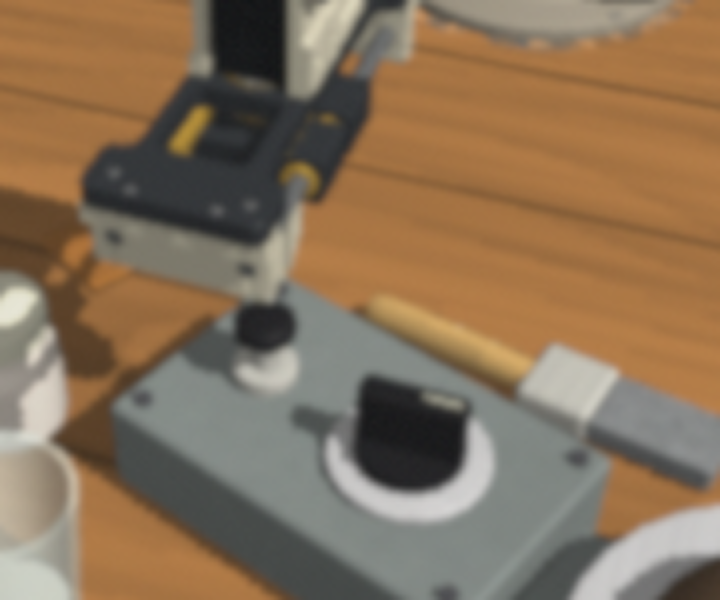

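>>> {"op": "send_rows", "data": {
  "series": "-1 0.3 0 0 0;-1 0.6 0 0 0;-1 0.8 0 0 0;-1 0.83 0 0 0;-1 0.86 0 0 0;-1 0.9 0 0 0;-1 0.93 0 0 0;-1 0.96 0 0 0"
}}

```text
time: 18.77
tool_pos: [506.7, -13.2, 93.2]
tcp_rot: [-0.017, 1.57, -0.024]
contact_force: [-0.7, -0.2, 2.0]
grip_width: 0.4
```

>>> {"op": "send_rows", "data": {
  "series": "-1 0.015 0 0 0;-1 0.03 0 0 0;-1 0.045 0 0 0;-1 0.06 0 0 0"
}}

```text
time: 19.27
tool_pos: [506.7, -13.3, 91.2]
tcp_rot: [0.083, 1.57, 0.076]
contact_force: [0.6, 0.2, 2.3]
grip_width: 0.2
```

Contact at about 3 N of friction. Continuing slowly through the critical 4–6 mm range.

>>> {"op": "send_rows", "data": {
  "series": "-1 0.01 0 0 0;-1 0.02 0 0 0;-1 0.03 0 0 0;-1 0.04 0 0 0"
}}

```text
time: 19.77
tool_pos: [506.7, -13.3, 89.9]
tcp_rot: [0.041, 1.57, 0.034]
contact_force: [0.8, -0.0, 2.8]
grip_width: 0.6
```

>>> {"op": "send_rows", "data": {
  "series": "-1 0.01 0 0 0;-1 0.02 0 0 0;-1 0.03 0 0 0"
}}

```text
time: 20.15
tool_pos: [506.7, -13.2, 89.0]
tcp_rot: [0.233, 1.571, 0.226]
contact_force: [0.8, 0.2, 2.1]
grip_width: 0.1
```

>>> {"op": "send_rows", "data": {
  "series": "-1 0.01 0 0 0;-1 0.02 0 0 0;-1 0.03 0 0 0"
}}

```text
time: 20.52
tool_pos: [506.7, -13.2, 88.1]
tcp_rot: [0.141, 1.571, 0.134]
contact_force: [1.0, -0.6, 2.5]
grip_width: 0.3
```

>>> {"op": "send_rows", "data": {
  "series": "-1 0.01 0 0 0;-1 0.02 0 0 0;-1 0.03 0 0 0"
}}

```text
time: 20.9
tool_pos: [506.7, -13.2, 87.2]
tcp_rot: [0.138, 1.571, 0.131]
contact_force: [1.0, -0.8, 2.1]
grip_width: 0.4
```

>>> {"op": "send_rows", "data": {
  "series": "-1 0.01 0 0 0;-1 0.02 0 0 0;-1 0.03 0 0 0;-1 0.04 0 0 0"
}}

```text
time: 21.4
tool_pos: [506.7, -13.2, 86.0]
tcp_rot: [0.232, 1.571, 0.225]
contact_force: [0.3, -0.7, 2.6]
grip_width: 0.4
```

>>> {"op": "send_rows", "data": {
  "series": "-1 0.01 0 0 0;-1 0.02 0 0 0;-1 0.03 0 0 0;-1 0.04 0 0 0"
}}

```text
time: 21.9
tool_pos: [506.7, -13.2, 84.8]
tcp_rot: [0.298, 1.571, 0.291]
contact_force: [1.8, -0.3, 1.4]
grip_width: -0.0
```

>>> {"op": "send_rows", "data": {
  "series": "-1 0.01 0 0 0;-1 0.02 0 0 0;-1 0.03 0 0 0;-1 0.04 0 0 0"
}}

```text
time: 22.4
tool_pos: [506.6, -13.2, 83.6]
tcp_rot: [0.624, 1.571, 0.617]
contact_force: [2.1, -0.6, 2.5]
grip_width: 0.1
```

>>> {"op": "send_rows", "data": {
  "series": "-1 0.01 0 0 0;-1 0.02 0 0 0;-1 0.03 0 0 0"
}}

```text
time: 22.78
tool_pos: [506.6, -13.2, 82.7]
tcp_rot: [0.725, 1.571, 0.718]
contact_force: [2.8, -0.3, 2.7]
grip_width: -0.0
```

>>> {"op": "send_rows", "data": {
  "series": "-1 0.01 0 0 0;-1 0.02 0 0 0"
}}

```text
time: 23.02
tool_pos: [506.6, -13.2, 82.2]
tcp_rot: [0.381, 1.571, 0.374]
contact_force: [1.6, 0.2, 5.5]
grip_width: 0.6
```

>>> {"op": "send_rows", "data": {
  "series": "-1 0.01 0 0 0;-1 0.02 0 0 0"
}}

```text
time: 23.28
tool_pos: [506.7, -13.2, 82.2]
tcp_rot: [-0.085, 1.57, -0.092]
contact_force: [-0.5, 0.3, 10.9]
grip_width: 0.5
```

The end stop is reached: the tool stays at z = 82.2 mm and the force rises to 10.9 N. Retreating.

>>> {"op": "send_rows", "data": {
  "series": "-1 -0.1 0 0 0;-1 -0.4 0 0 0;-1 -1 0 0 0;-1 -2.5 0 0 0;-1 -4 0 0 0;-1 -4 0 0 0;-1 -4 0 0 0;-1 -4 0 0 0"
}}

```text
time: 24.28
tool_pos: [505.7, -13.1, 200.2]
tcp_rot: [2.948, 1.568, 2.941]
contact_force: [-0.6, 0.4, -0.6]
grip_width: 0.4
```

```bash
python3 - <<'E'
from h import *
need([507,-13.3,94])
c=capture("scene");crop(c,195,120,180,130,4,"pics/s8.png")
for t in ["knob_grip","plunger_top"]:
    r=place_of(c,t);print(t,[(np.round(x["point"],1),round(x["score"],2)) for x in r[:2]])
E
```

```text
tcp [505.7 -13.1 200.2] jaw angle -0.41 units [ 3.54  -0.009  0.054] F [-0.6  0.4 -0.6] M [-0.102  0.014 -0.018] w 0.4 t 24.275
tilt [-2.9e-03  6.0e-04 -1.0e+00]
knob_grip [(array([537.8,  69.3,  91.2]), 0.81)]
plunger_top [(array([508.7, -15.7,  84.8]), 0.54)]
```

View pics/s8.png

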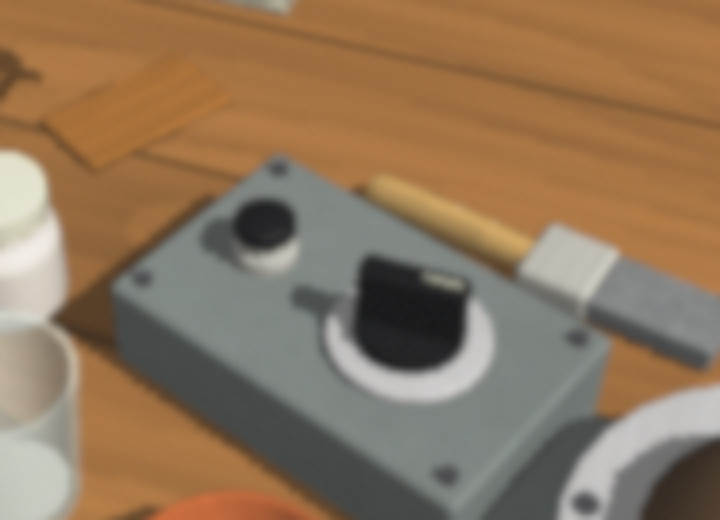

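The picture shows the plunger cap clearly lower (crop ≈(265,222)), the knob unchanged, and the robot clear of everything.

```bash
python3 -c "
from plant import *
print(close_job())"
```

```text
the job is handed in; nothing more can be done
None
```

The wheel is locked in its notch: the plunger went all the way down and stayed there. I handed the job in at about 24 s of the 69 s allowed; no verdict was reported.

- **Knob:** I turned it clockwise in 2.5° steps. The wrist torque started to drop at about 1.1 rad, reached its lowest around 1.16–1.19 rad, and was back up at 1.235 rad. I released it there, well short of the 1.6 rad limit. The wrist picture after release showed the bar unmoved.
- **Plunger:** It moved down at about 2–3 N, straight past the 4–6 mm range where it would have stopped hard outside the notch. It reached its end stop with the tool at z = 82.2 mm, about 12 mm down. The highest force reading was 10.9 N, against the 30 N limit.
- **Last checks:** After backing off to z = 200 mm, the scene picture showed the cap lowered and the knob unchanged. The objects in view were where they had been, and the robot was touching nothing.
- **Disagreement:** The detector put the cap's top at 84.8 mm, about 3 mm above the tool's reading. That is within its roughly 4 mm error, but taken at face value it would mean only 9.2 mm down, just short of the required 9.5 mm. I relied on the tool height and the force rise at the stop instead.
- **Grip:** The knob called for 60 N or more, but the interface fixes the grip at half the maximum. It did not slip.

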